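Knock a stuck brass pull out of a closet-door panel from behind

TASK

The round brass flush pull is stuck in the white door panel that is clamped on blocks. Take the C-shaped knock-out tool by its handle, slide its rod in under the panel, feel gently for the access hole in the back (never forcing the tool against the panel) and push the pull up until it stands about 15 mm proud, still held level in its bore. Then draw the tool out and stand it upright on the table clear of the panel; keep fingers off the polished pull and leave the jar and the spare knob where they are.

Things in the scene. Friction and masses are not known exactly. Their poses are not given: they have to be found in the camera images.
- panel: White door offcut, fixed level on two oak blocks at its ends, open below between them. Origin: on the table under the bore's centre; x along its length (260 mm), y across (110 mm), z up. Underside 85 mm, top face 129 mm above the table. Blocks fill x beyond 99 mm either way, y to 80 mm either way; clamp bars over them rise to 143 mm. Pressing on it with over 25 N spoils it.
- bore (a point): Centre of the mouth of the panel's round bore (52 mm, 34 mm deep, open upward), axes as the panel's. Its floor is a 10 mm board, flush with the underside. It gives a little under the rod. A 13 mm access hole, drilled by hand, goes straight up through it: at y = 0, but anywhere from x = -12 to +12 mm of this point. Unseen from above: find it by feel with the rod.
- pull_center (a point): Centre (half-way up) of the loose brass flush pull in the bore: a round cup 50 mm across, 34 mm high, flat below, dished on top. It starts flush, its underside 95 mm and this point 112 mm above the table.
- pull: The same pull, 150 g, origin at the centre of its underside. Old paint grips its sides: it takes about 8 to 15 N to push it up, over 25 N harms it, and it stays where it is pushed while at least 12 mm of it is in the bore. Fingers must not touch it.
- knockout_grip (a point): Centre of the handle of the loose C-shaped knock-out tool (250 g), standing upright on its foot. Axes: z up, y from the handle towards the spine. Dark wooden handle, 24 by 24 mm (faces square to x and y), 52 mm high, this point 168 mm above the foot's underside. At the start the spine is on the side away from the panel: the C goes in from the panel's +y side, along -y.
- knockout: The same tool, origin at the foot's underside straight below handle and rod. Steel rod pointing up on the handle's axis: 8 mm thick, tip 60 mm above the foot's underside. Foot 10 mm thick, 56 mm wide in x, y = -25 to +92 mm. Spine at y = 80 to 92 mm. Top arm 130 to 142 mm above the foot's underside, 24 mm wide, y = -12 to +92 mm.
- jar_mid (a point): Middle of a closed glass screw jar, 56 mm across, 75 mm high; leave it.
- knob_mid (a point): Middle of a spare brass door knob, 52 mm across, 59 mm high, standing on its plate; leave it.
Things that resemble listed ones, but are neither listed nor needed, are in the scene too. Of the things shaped like the knockout, the steel one is meant.

How it is judged:
By the outcome, as a careful person would: the job done as asked, in the order asked, and still so for the second after the job is handed in, with the robot touching nothing.
It also fails if it takes over 58 s, if anything falls off the work surface, if the arm or the gripper's body presses on something with over 40 N, if the wrist force passes 120 N, or if a joint passes its speed limit or range.

ROBOT

A 6-joint arm with a two-finger parallel gripper is mounted at the origin on the work surface. World frame = base frame: x ahead of the robot, y to its left, z up, the work surface at z = 0. Lengths are in m, angles in degrees, forces in N, time in s.
With the tool pointing down it reaches from about 0.4 to 0.825 m from the base axis. Payload 7 kg.
Tool frame: the origin (TCP) lies midway between the tips of the shut fingers; the grasp point (between the pads) lies 19 mm behind it; z points along the fingers, y is the direction in which the jaws open and shut (so a half turn about z gives the same grasp; the last joint's range is limited). The gripper opens to 88 mm and grips with 3 to 60 N. Pads are 19 mm wide; open, the fingers measure 130 mm over their backs; the gripper's body (78 mm by 193 mm) begins 47 mm behind the grasp point.
Start: joints at [-54.311, 20.546, 0.682, 0, -70.136, -16.507], TCP at [0.222, -0.638, 0.227] pointing down, gripper open.
Joint ranges: [-176.03, 176.03], [-82.01, 121.73], [-58.28, 71.71], [-173.87, 95.51], [-174.79, -0.11], [-173.66, 173.66]. Speed limits (degrees/s): [136.94, 136.94, 172.46, 180, 180, 180].

INTERFACE

Orientations are given as [roll, pitch, yaw] about the fixed x, y, z axes, in that order (R = Rz(yaw) Ry(pitch) Rx(roll)).
In Python, from plant import ctrl gives the robot as it stands. The module is installed in compiled form; this text tells all that it offers.
- The arm moves only by the tool arm_command, never from a script. Its argument "targets" is a list that holds one entry, the list of rows, each a list of 7 numbers: the turn, a rotation vector about the world's x, y, z in rad, then the shift along the world's x, y, z in cm, then the opening, from 0 (shut) to 1 (fully open). A call has 1 to 8 rows; each row is the pose to reach, as a shift and turn from the pose commanded when the call began; what a row does not reach only later rows make up. A row lasts 1/12 s, in which the tool goes at most 41.7 mm and 7.16 degrees, less where a joint would pass 70% of its speed; a pose out of reach is approached as far as the arm can. A call with a gripper value outside its range is refused whole. The fingers move at their own pace and stop on an object; the grip force is fixed at half the most. Time passes only in rows, so rows that repeat a pose let the fingers close. It gives the time, the measured TCP pose, the force and the opening at its end, in the units of the state.
- ctrl.get_obs(): the state, without advancing time (a new reading comes with each control period).
- ctrl.snapshot(name): name is "side" or "top"; returns the picture (384x512x3 uint8, blue, green, red); there is no depth.
- ctrl.camera_model(name): a dict with "K" (3x3 intrinsics, pixels), "xyz" and "rotation" of the camera in the world. Camera axes: x right, y up, looking along -z (the intrinsics and any distortion apply to the point x, -y, -z); pixel columns grow to the right and rows downward; lengths in m; the calibration is good to about 2 mm. A picture is of the moment at which its call begins. camera_model takes no time and is no camera call.
- ctrl.close_job(): hands the job in, once; it reports no verdict.
The state is a dict: "clock": time; "joint_pos": joint angles; "qvel": joint speeds; "tau": joint torques, N m; "tool_pos": TCP position; "orientation": TCP orientation; "force": force on the tool from outside, world axes, zero at the start; "moment": the same for the moment, N m; "opening": finger opening in m.
Only numpy, scipy, OpenCV 4.12 (cv2) and the standard library are available. Lean on these libraries where they do the work, as an engineer would, in place of code of your own. Each camera call takes 0.05 s, during which the arm holds its last target. There are 200 camera calls.

## Working session

There is one attempt and no reset: what is moved stays moved. The work goes in short steps, Python scripts to look and compute and a tool call to move; the robot and the scene stay as the last step left them, time stands still between calls to the robot, and variables do not carry over. Pictures are saved under pics/ and viewed, about 8 in all and at most 12, crops included, and the job is handed in when it is done.

Besides the shell and the picture viewer there is one more tool, called after ">>>" in YAML: its name, and indented under it one key for each argument. arm_command: Moves the arm, as the interface text tells. Its arguments: {"type":"object","properties":{"targets":{"type":"array","items":{"type":"array","items":{"type":"array","items":{"type":"number"}}}}},"required":["targets"]}

```bash
mkdir -p pics
python3 - <<'E'
from plant import ctrl
import cv2
for n in("side","top"):
    cv2.imwrite(f"pics/{n}0.png",ctrl.snapshot(n)); m=ctrl.camera_model(n); print(n,m)
print(ctrl.get_obs())
E
```

```text
side {'K': array([[358.97492196,   0.        , 259.08005332],
       [  0.        , 358.97492196, 192.86981332],
       [  0.        ,   0.        ,   1.        ]]), 'xyz': array([0.42842429, 0.60656348, 0.49613156]), 'rotation': array([  57.84606426,    0.28330224, -169.06165868])}
top {'K': array([[362.82384581,   0.        , 251.80236236],
       [  0.        , 362.82384581, 182.69815067],
       [  0.        ,   0.        ,   1.        ]]), 'xyz': array([0.48103585, 0.06318109, 0.76789343]), 'rotation': array([  6.19475851,  -0.62325297, -89.47488716])}
{'clock': 0.1, 'joint_pos': array([-5.43106469e+01,  2.05867594e+01,  6.39706612e-01, -1.86665339e-02,
       -7.01353296e+01, -1.65047606e+01]), 'qvel': array([-0.00147142, -0.06450057, -0.01035317,  0.1375978 ,  0.01792368,
        0.01521391]), 'tau': array([-2.29814890e-03, -5.84161198e+01,  2.93753242e+01,  7.01544151e+00,
        1.02985388e-02, -5.28675787e-05]), 'tool_pos': array([ 0.22162962, -0.63712056,  0.22572509]), 'orientation': array([ 1.79916026e+02, -6.58101166e-03, -1.60821758e+02]), 'force': array([-0.74796184,  0.40158264,  0.58100638]), 'moment': array([0.0185421 , 0.001378  , 0.02653469]), 'opening': 0.08788727824440488}
```

View pics/side0.png

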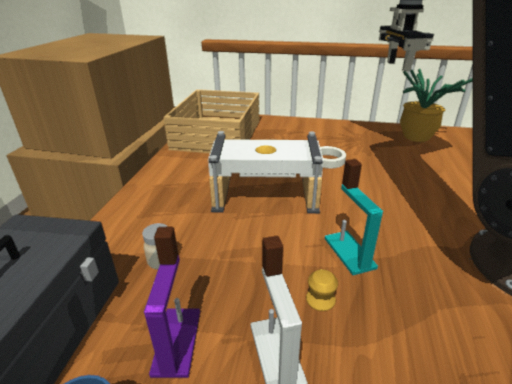

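View pics/top0.png

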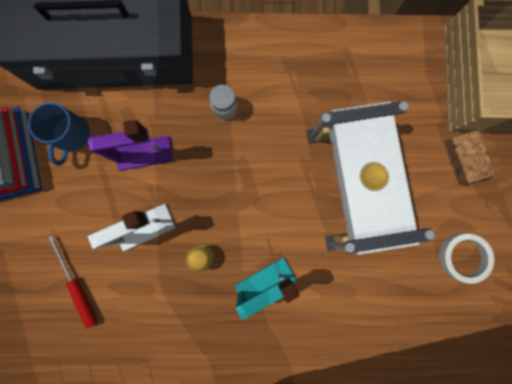

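Side view: the steel tool is at about (280,310), between the purple and teal ones. The panel is at (265,165). Top view: steel tool's handle top at (133,219) with its spine end at about (92,240); brass pull at (374,177); jar at (223,102); knob at (200,258).

```bash
cat > h.py <<'E'
import numpy as np, cv2
from scipy.spatial.transform import Rotation as R
from plant import ctrl
def ray(n,uv):
    m=ctrl.camera_model(n); uv=np.atleast_2d(np.float64(uv))
    p=np.c_[uv,np.ones(len(uv))]@np.linalg.inv(m['K']).T
    p[:,1:]*=-1
    return m['xyz'], p@R.from_euler('xyz',m['rotation'],degrees=True).as_matrix().T
def plane(n,uv,z):
    o,d=ray(n,uv); return o+d*((z-o[2])/d[:,2])[:,None]
def proj(n,P):
    m=ctrl.camera_model(n); c=(np.atleast_2d(P)-m['xyz'])@R.from_euler('xyz',m['rotation'],degrees=True).as_matrix()
    c[:,1:]*=-1; q=c@m['K'].T; return q[:,:2]/q[:,2:]
def big(mask):
    c=cv2.findContours(mask.astype(np.uint8),cv2.RETR_EXTERNAL,cv2.CHAIN_APPROX_NONE)[0]
    return max(c,key=cv2.contourArea)[:,0]
E
python3 - <<'E'
from h import *
for n,pb,hb in(("top",(325,100,440,260),(80,195,185,260)),("side",(205,125,330,220),(240,230,310,384))):
    im=cv2.imread(f"pics/{n}0.png"); hsv=cv2.cvtColor(im,cv2.COLOR_BGR2HSV)
    H,S,V=[a.astype(int) for a in cv2.split(hsv)]
    def box(b): z=np.zeros(H.shape,bool); z[b[1]:b[3],b[0]:b[2]]=1; return z
    br=big((H>15)&(H<32)&(S>110)&(V>90)&box((pb[0]+30,pb[1]+15,pb[2]-30,pb[3]-15) if n=="top" else (245,140,285,162)))
    P=plane(n,br,.129); e=cv2.fitEllipse((P[:,:2]*1000).astype(np.float32)); print(n,"pull",e)
    w=big((S<40)&(V>150)&box(pb)); Q=plane(n,w,.129); r=cv2.minAreaRect((Q[:,:2]*1000).astype(np.float32)); print("panel",r)
    hd=big((V<90)&(H<20)&box(hb)); print("handle px",hd.min(0),hd.max(0))
    st=(S<60)&(V>100)&box(hb)
    print("steel px",big(st).min(0),big(st).max(0))
a=cv2.imread("pics/top0.png")[190:260,75:195]; b=cv2.imread("pics/side0.png")[225:384,235:325]
cv2.imwrite("pics/c.png",np.hstack([cv2.resize(a,None,fx=4,fy=4)[:280], np.zeros((280,10,3),np.uint8)]+[cv2.resize(b,None,fx=1.76,fy=1.76)[:280]]) if False else cv2.copyMakeBorder(cv2.resize(a,None,fx=4,fy=4,interpolation=2),0,300,0,0,0))
A=cv2.imread("pics/c.png"); b2=cv2.resize(b,None,fx=3,fy=3,interpolation=2)
o=np.zeros((580,760,3),np.uint8); o[:280,:480]=A[:280]; o[:477,485:755]=b2
p=cv2.imread("pics/top0.png")[95:260,315:440]; p=cv2.resize(p,None,fx=1.8,fy=1.8); o[282:282+p.shape[0],:p.shape[1]]=p[:298]
cv2.imwrite("pics/c.png",o)
E
```

```text
top pull ((564.8406372070312, -160.54885864257812), (45.75004196166992, 46.35648727416992), 40.55364227294922)
panel ((565.258544921875, -160.25636291503906), (208.61434936523438, 112.56566619873047), 9.248936653137207)
handle px [142 213] [184 244]
steel px [ 88 204] [172 250]
side pull ((563.4446411132812, -160.44976806640625), (39.8873176574707, 45.191768646240234), 98.58440399169922)
panel ((558.0603637695312, -126.32376861572266), (210.05523681640625, 188.57908630371094), 9.054625511169434)
handle px [262 237] [282 275]
steel px [251 269] [306 383]
```

View pics/c.png

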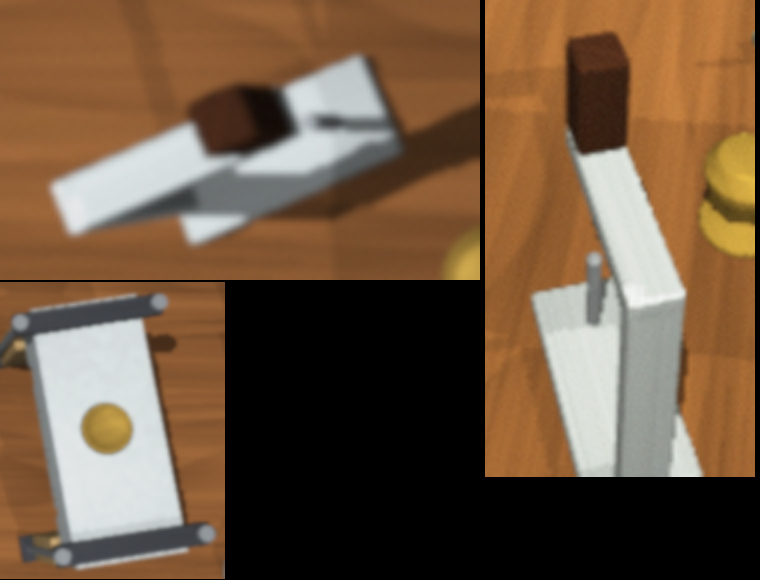

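Run:
```python
from h import *
T=lambda *q:np.array(q)/4+[75,190]
S=lambda *q:(np.array(q)-[485,0])/3+[235,225]
f=lambda n,q,z:(plane(n,q,z)[:,:2]*1000).round(1)
h=f("top",T((190,105),(237,85),(253,130),(207,150)),.194);print("handle top",h.tolist(),h.mean(0))
h=f("side",S((567,40),(615,35),(628,68),(583,75)),.194);print("handle side",h.tolist(),h.mean(0))
def ang(p,q): d=q-p; return np.degrees(np.arctan2(d[1],d[0])),np.hypot(*d)
a=f("top",T((50,187),(73,237),(195,125)),.142);print("arm end",a.tolist(),a[:2].mean(0),ang(a[0],a[1]),ang(a[2],a[0]))
a=f("side",S((625,305),(684,292),(570,148),(627,148)),.142);print("arm side",a.tolist(),a[:2].mean(0),ang(a[0],a[1]),ang(a[2],a[0]),ang(a[3],a[1]))
a=f("top",T((362,55),(400,145)),.010);print("foot front",a.tolist(),a.mean(0),ang(a[0],a[1]))
print("rod",f("top",T((318,122)),.06),f("side",S((594,256)),.06))
print("jar",f("top",[(223,97)],.075),"knob",f("top",[(200,257)],.05))
for p in ((137,135),(288,290)): print("other handle",f("top",[p],.15))
```

```text
handle top [[488.3, 259.9], [496.3, 241.9], [478.8, 234.9], [470.9, 252.5]] [483.575 247.3  ]
handle side [[495.5, 244.6], [475.4, 237.3], [466.7, 258.1], [484.7, 266.0]] [480.575 251.5  ]
arm end [[453.8, 335.4], [432.9, 324.5], [480.5, 275.2]] [443.35 329.95] (np.float64(-152.45655813366696), np.float64(23.571593073019077)) (np.float64(113.91832017395892), np.float64(65.85537183859793))
arm side [[455.7, 336.1], [433.8, 325.9], [491.8, 257.4], [466.4, 252.6]] [444.75 331.  ] (np.float64(-155.0260890941165), np.float64(24.158849310345886)) (np.float64(114.64111019252677), np.float64(86.58464067027136)) (np.float64(113.97699239902806), np.float64(80.22250307737845))
foot front [[517.4, 235.0], [471.1, 213.8]] [494.25 224.4 ] (np.float64(-155.39774426503817), np.float64(50.92278468426482))
rod [[482.4 243.8]] [[481.2 247.7]]
jar [[725.5 114.6]] knob [[412.7 155.5]]
other handle [[629.2 256.7]]
other handle [[369.5  -4.7]]
```

The steel tool's origin is about (482.3, 247.0) mm with yaw 24.4°. The bore is at (564.5, -160.5) with panel yaw 9.25°. I'm approaching the handle now.

>>> arm_command:
  targets:
    - [[0, 0, 0.05, 15, 25, 9, 1], [0, 0, 0.09, 15, 25, 9, 1], [0, 0, 0.09, 15, 25, 9, 1], [0, 0, 0.09, 15, 25, 9, 1], [0, 0, 0.09, 15, 25, 9, 1], [0, 0, 0.09, 15, 25, 9, 1], [0, 0, 0.09, 15, 25, 9, 1], [0, 0, 0.09, 15, 25, 9, 1]]

```text
clock: 0.77
tool_pos: [0.3738, -0.3845, 0.3186]
orientation: [-179.9, 0.1, -155.5]
force: [1.2, -0.5, 0.3]
opening: 0.0877
```

>>> arm_command:
  targets:
    - [[0, 0, 0, 8, 29, 0, 1], [0, 0, 0, 8, 29, 0, 1], [0, 0, 0, 8, 29, 0, 1], [0, 0, 0, 8, 29, 0, 1], [0, 0, 0, 8, 29, 0, 1], [0, 0, 0, 8, 29, 0, 1], [0, 0, 0, 8, 29, 0, 1], [0, 0, 0, 8, 29, 0, 1]]

```text
clock: 1.43
tool_pos: [0.4526, -0.0932, 0.3164]
orientation: [180.0, 0.0, -155.5]
force: [0.5, -0.8, 0.1]
opening: 0.0879
```

>>> arm_command:
  targets:
    - [[0, 0, 0, 3, 31, 0, 1], [0, 0, 0, 3, 31, 0, 1], [0, 0, 0, 3, 31, 0, 1], [0, 0, 0, 3, 31, 0, 1], [0, 0, 0, 3, 31, 0, 1], [0, 0, 0, 3, 31, 0, 1], [0, 0, 0, 3, 31, 0, 1], [0, 0, 0, 3, 31, 0, 1]]

```text
clock: 2.1
tool_pos: [0.4817, 0.2162, 0.3158]
orientation: [180.0, -0.0, -155.6]
force: [-0.0, -0.6, 0.2]
opening: 0.0873
```

>>> arm_command:
  targets:
    - [[0, 0, 0, 0.1, 3.1, 0, 1], [0, 0, 0, 0.1, 3.1, -4, 1], [0, 0, 0, 0.1, 3.1, -8, 1], [0, 0, 0, 0.1, 3.1, -11, 1], [0, 0, 0, 0.1, 3.1, -14, 1], [0, 0, 0, 0.1, 3.1, -16, 1], [0, 0, 0, 0.1, 3.1, -16.5, 1], [0, 0, 0, 0.1, 3.1, -16.5, 1]]

```text
clock: 2.77
tool_pos: [0.4821, 0.2427, 0.1501]
orientation: [-179.9, -0.2, -155.7]
force: [-0.1, 0.1, 0.6]
opening: 0.0877
```

Run:
```python
from h import *
a=ctrl.snapshot("side")[170:384,200:340]; b=ctrl.snapshot("top")[150:270,60:190]
o=np.zeros((600,800,3),np.uint8); a=cv2.resize(a,None,fx=2.7,fy=2.7); b=cv2.resize(b,None,fx=3,fy=3)
o[:a.shape[0],:a.shape[1]]=a; o[:b.shape[0],400:400+b.shape[1]]=b; cv2.imwrite("pics/g.png",o); print(ctrl.get_obs()['tool_pos'],ctrl.get_obs()['force'])
```

```text
[0.48348818 0.24385988 0.15272408] [0.65752336 0.59491535 0.66202458]
```

View pics/g.png

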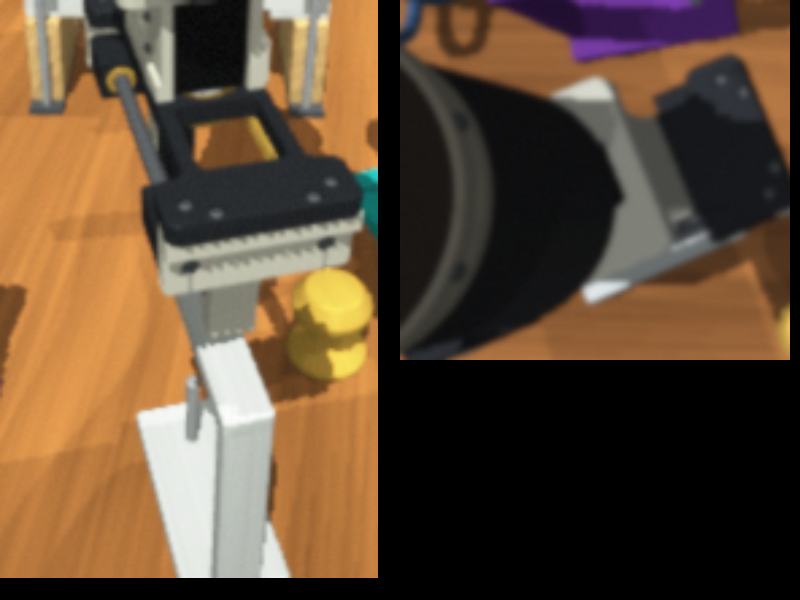

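The fingers straddle the handle square to its y faces, with the finger tips just above the top arm and the knob clear. I'm nudging y by 3 mm and closing.

>>> arm_command:
  targets:
    - [[0, 0, 0, -0.1, 0.3, 0, 1], [0, 0, 0, -0.1, 0.3, 0, 0.6], [0, 0, 0, -0.1, 0.3, 0, 0.3], [0, 0, 0, -0.1, 0.3, 0, 0.1], [0, 0, 0, -0.1, 0.3, 0, 0], [0, 0, 0, -0.1, 0.3, 0, 0], [0, 0, 0, -0.1, 0.3, 0, 0], [0, 0, 0, -0.1, 0.3, 0, 0]]

```text
clock: 3.53
tool_pos: [0.4817, 0.2465, 0.1516]
orientation: [-180.0, -0.0, -155.7]
force: [0.3, 0.6, 0.6]
opening: 0.0466
```

>>> arm_command:
  targets:
    - [[0, 0, 0, 0, 0, 0, 0], [0, 0, 0, 0, 0, 0, 0], [0, 0, 0, 0, 0, 0, 0], [0, 0, 0, 0, 0, 0, 0], [0, 0, 0, 0, 0, 0, 0], [0, 0, 0, 0, 0, 0, 0]]

```text
clock: 4.03
tool_pos: [0.4817, 0.2465, 0.1515]
orientation: [-180.0, -0.0, -155.7]
force: [-0.6, 1.0, -0.3]
opening: 0.0237
```

>>> arm_command:
  targets:
    - [[0, 0, 0, 0, 0, 1.5, 0], [0, 0, 0, 0, 0, 4, 0], [0, 0, 0, 0.8, -3.5, 5, 0], [0, 0, -0.06, 1.6, -7, 5, 0], [0, 0, -0.12, 2.5, -11, 5, 0], [0, 0, -0.18, 3.4, -15, 5, 0], [0, 0, -0.23, 4.3, -19, 5, 0], [0, 0, -0.26, 5.1, -22.5, 5, 0]]

```text
clock: 4.7
tool_pos: [0.5324, 0.0192, 0.2014]
orientation: [-180.0, -0.0, -170.7]
force: [0.3, 0.9, -2.1]
opening: 0.0241
```

>>> arm_command:
  targets:
    - [[0, 0, 0, 0.4, -1.5, -1, 0], [0, 0, 0, 0.6, -2.2, -2, 0], [0, 0, 0, 0.6, -2.2, -3, 0], [0, 0, 0, 0.6, -2.2, -3, 0], [0, 0, 0, 0.6, -2.2, -3, 0]]

```text
clock: 5.12
tool_pos: [0.5381, 0.0001, 0.1706]
orientation: [-180.0, -0.1, -170.5]
force: [0.2, 0.2, -1.5]
opening: 0.0236
```

Run:
```python
from h import *
a=ctrl.snapshot("side");cv2.imwrite("pics/s2.png",a); b=ctrl.snapshot("top"); cv2.imwrite("pics/t2.png",b)
a=a[90:330,170:370]; b=b[80:280,220:430]
o=np.zeros((600,800,3),np.uint8); a=cv2.resize(a,None,fx=2,fy=2); b=cv2.resize(b,None,fx=1.8,fy=1.8)
o[:a.shape[0],:a.shape[1]]=a; o[:b.shape[0],410:410+b.shape[1]]=b; cv2.imwrite("pics/i.png",o); 
s=ctrl.get_obs();print(s['tool_pos'],s['force'],s['orientation'])
```

```text
[0.53891837 0.00054014 0.17183798] [-1.45375114 -0.07545733 -2.30218785] [-1.79994616e+02  1.50670933e-02 -1.70462611e+02]
```

View pics/i.png

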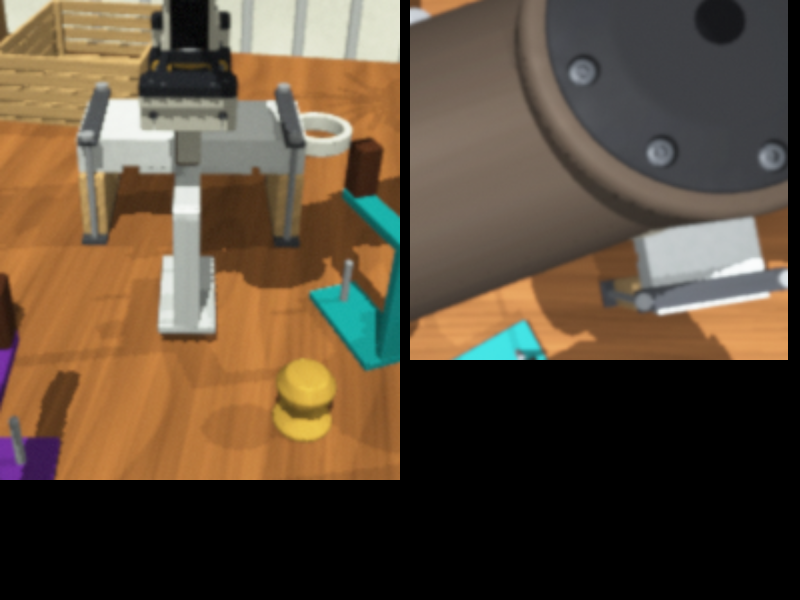

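The tool is held upright and lined up with the gap between the blocks; the spine is at crop column 187 and the foot is level. Next I'll check its lateral position and height in the hand from the spine's edges.

Run:
```python
from h import *
im=cv2.imread("pics/s2.png"); g=cv2.cvtColor(im,cv2.COLOR_BGR2GRAY).astype(float); S=cv2.cvtColor(im,cv2.COLOR_BGR2HSV)[:,:,1].astype(int)
psi=np.radians(9.4); X=np.array([np.cos(psi),np.sin(psi),0]);Y=np.array([-np.sin(psi),np.cos(psi),0]); o=np.array([.5385,.0003,.0200])
f=lambda x,y,z:o+X*x+Y*y+np.array([0,0,z])
for n,p in dict(spineTL=(-.012,.092,.142),spineTR=(.012,.092,.142),mid=(0,.092,.08),footL=(-.028,.092,.01),footR=(.028,.092,.01),footLb=(-.028,.092,0),footRb=(.028,.092,0)).items(): print(n,proj("side",f(*p)).round(1))
for r in (205,215,225): print(r,S[r,248:280].tolist())
for c in (255,265,275): print("col",c,S[238:262,c].tolist(), g[238:262,c].astype(int).tolist())
print("foot row 252",S[252,240:286].tolist())
print("col264 arm",g[175:200,264].astype(int).tolist())
```

```text
spineTL [[269.6 195.2]]
spineTR [[255.7 195.1]]
mid [[262.6 223.8]]
footL [[277.1 253.1]]
footR [[248.1 252.7]]
footLb [[277. 257.]]
footRb [[248.2 256.6]]
205 [174, 173, 176, 174, 177, 174, 171, 158, 73, 12, 9, 13, 13, 11, 12, 9, 12, 9, 10, 10, 13, 16, 84, 157, 176, 161, 168, 173, 173, 165, 176, 173]
215 [176, 175, 170, 172, 171, 173, 170, 161, 81, 14, 10, 11, 10, 13, 7, 12, 10, 9, 7, 7, 11, 15, 92, 174, 168, 170, 176, 166, 168, 174, 170, 169]
225 [170, 170, 114, 30, 8, 8, 9, 9, 10, 9, 9, 9, 9, 10, 9, 10, 10, 7, 10, 10, 7, 12, 12, 10, 6, 12, 11, 10, 16, 80, 158, 176]
col 255 [9, 9, 10, 9, 9, 8, 9, 6, 5, 4, 4, 10, 9, 6, 6, 8, 9, 9, 30, 124, 164, 167, 174, 174] [218, 217, 217, 216, 217, 218, 220, 228, 231, 233, 232, 224, 216, 216, 227, 213, 186, 168, 116, 64, 54, 58, 83, 108]
col 265 [12, 10, 12, 10, 10, 10, 10, 12, 10, 12, 9, 10, 7, 10, 9, 10, 10, 11, 26, 121, 164, 179, 175, 171] [171, 171, 172, 171, 170, 170, 172, 172, 172, 172, 171, 170, 171, 171, 171, 171, 169, 161, 114, 65, 54, 56, 97, 117]
col 275 [8, 11, 11, 9, 11, 8, 7, 7, 9, 8, 9, 8, 8, 8, 7, 9, 11, 12, 35, 117, 165, 169, 175, 176] [210, 211, 214, 213, 215, 213, 214, 215, 215, 214, 216, 225, 225, 222, 226, 213, 187, 169, 133, 89, 77, 75, 81, 117]
foot row 252 [171, 171, 170, 173, 173, 171, 172, 167, 108, 24, 6, 6, 6, 7, 4, 6, 8, 10, 10, 10, 10, 10, 9, 10, 12, 9, 9, 12, 11, 8, 5, 4, 5, 5, 5, 7, 7, 19, 135, 171, 174, 176, 173, 171, 170, 170]
col264 arm [127, 127, 126, 127, 128, 128, 129, 138, 202, 230, 232, 232, 232, 233, 231, 234, 233, 239, 244, 245, 247, 237, 208, 204, 197]
```

>>> arm_command:
  targets:
    - [[0, 0, 0, 0.4, -2.3, 0, 0], [0, 0, 0, 0.8, -4.8, 0, 0], [0, 0, 0, 1.2, -7.4, 0, 0], [0, 0, 0, 1.65, -10, 0, 0], [0, 0, 0, 2.1, -12.6, 0, 0], [0, 0, 0, 2.4, -14.8, 0, 0], [0, 0, 0, 2.6, -16.1, 0, 0], [0, 0, 0, 2.6, -16.1, 0, 0]]

```text
clock: 5.88
tool_pos: [0.5654, -0.1628, 0.1719]
orientation: [-180.0, 0.0, -170.6]
force: [1.0, 0.5, -2.9]
opening: 0.0241
```

```bash
cat > st.py <<'E'
from h import *
cv2.imwrite("/tmp/x.png",ctrl.snapshot("side")); s1=ctrl.get_obs(); ctrl.snapshot("top"); s=ctrl.get_obs()
p=(s1['tool_pos']+s['tool_pos'])/2; a=np.radians(9.25); d=(p-[.5645,-.1605,.1515])*1000
print("panel xy",(d[0]*np.cos(a)+d[1]*np.sin(a)).round(2),(-d[0]*np.sin(a)+d[1]*np.cos(a)).round(2),"foot z",d[2].round(2),"F",s1['force'].round(1),s['force'].round(1),"M",s['moment'].round(2),"ori",s['orientation'].round(2),s['clock'])
E
python3 st.py; python3 -c "
from h import *
im=cv2.imread('/tmp/x.png')[80:280,180:350]; cv2.imwrite('pics/in.png',cv2.resize(im,None,fx=3,fy=3))"
```

```text
panel xy 0.37 -1.01 foot z 20.25 F [-0.5  0.7 -3.4] [ 0.3  0.1 -2.3] M [-0.09  0.02 -0.03] ori [ 1.7999e+02  2.0000e-02 -1.7058e+02] 5.9833
```

View pics/in.png

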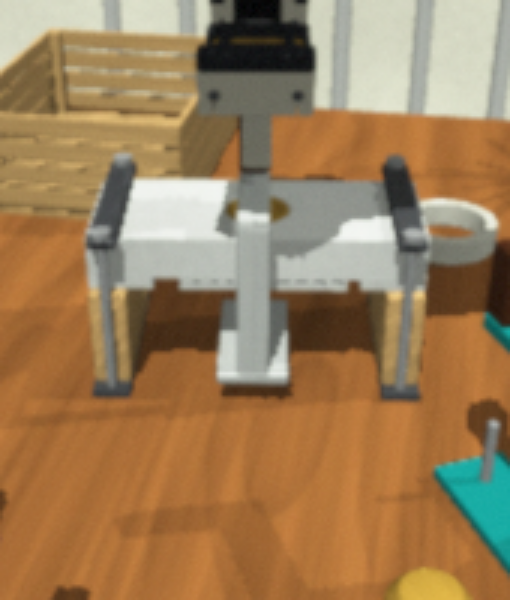

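The tool is in under the panel, with the arm over the pull and clear of it. First gentle probe.

>>> arm_command:
  targets:
    - [[0, 0, 0, -0.03, 0.1, 0.1, 0], [0, 0, 0, -0.03, 0.1, 0.25, 0], [0, 0, 0, -0.03, 0.1, 0.35, 0], [0, 0, 0, -0.03, 0.1, 0.42, 0], [0, 0, 0, -0.03, 0.1, 0.48, 0], [0, 0, 0, -0.03, 0.1, 0.48, 0]]

```text
clock: 6.48
tool_pos: [0.5645, -0.1601, 0.1764]
orientation: [180.0, 0.0, -170.5]
force: [-0.2, -0.2, -2.4]
opening: 0.0239
```

```bash
python3 st.py
```

```text
panel xy -0.0 0.16 foot z 24.92 F [ 0.1 -0.1 -2.1] [-0.2  0.5 -2.2] M [-0.09  0.03 -0.03] ori [-180.     -0.   -170.55] 6.5833
```

No contact yet; I'm going up in 0.5 mm steps.

>>> arm_command:
  targets:
    - [[0, 0, 0, 0, 0, 0.03, 0], [0, 0, 0, 0, 0, 0.06, 0], [0, 0, 0, 0, 0, 0.06, 0], [0, 0, 0, 0, 0, 0.06, 0]]

```text
clock: 6.92
tool_pos: [0.5644, -0.1605, 0.1766]
orientation: [180.0, -0.0, -170.6]
force: [1.3, 0.6, -5.3]
opening: 0.0235
```

>>> arm_command:
  targets:
    - [[0, 0, 0, 0, 0, 0.04, 0], [0, 0, 0, 0, 0, 0.04, 0], [0, 0, 0, 0, 0, 0.04, 0]]

```text
clock: 7.17
tool_pos: [0.5643, -0.1604, 0.1769]
orientation: [180.0, -0.0, -170.6]
force: [1.8, -1.1, -9.9]
opening: 0.024
```

Contact is confirmed at about 10 N/mm. Now probing at x = +4.

>>> arm_command:
  targets:
    - [[0, 0, 0, 0, 0, -0.2, 0], [0, 0, 0, 0.4, 0.064, -0.25, 0], [0, 0, 0, 0.4, 0.064, -0.25, 0], [0, 0, 0, 0.4, 0.064, -0.12, 0], [0, 0, 0, 0.4, 0.064, -0.05, 0], [0, 0, 0, 0.4, 0.064, -0.02, 0], [0, 0, 0, 0.4, 0.064, -0.02, 0], [0, 0, 0, 0.4, 0.064, -0.02, 0]]

```text
clock: 7.83
tool_pos: [0.5685, -0.1598, 0.1767]
orientation: [180.0, -0.0, -170.6]
force: [2.0, -1.2, -10.7]
opening: 0.0242
```

>>> arm_command:
  targets:
    - [[0, 0, 0, 0, 0, -0.2, 0], [0, 0, 0, 0.4, 0.064, -0.25, 0], [0, 0, 0, 0.4, 0.064, -0.25, 0], [0, 0, 0, 0.4, 0.064, -0.12, 0], [0, 0, 0, 0.4, 0.064, -0.06, 0], [0, 0, 0, 0.4, 0.064, -0.03, 0], [0, 0, 0, 0.4, 0.064, -0.03, 0], [0, 0, 0, 0.4, 0.064, -0.03, 0]]

```text
clock: 8.5
tool_pos: [0.5725, -0.1592, 0.1766]
orientation: [180.0, -0.0, -170.6]
force: [1.7, -0.6, -7.3]
opening: 0.0237
```

Still solid at +8, so next is +12.

>>> arm_command:
  targets:
    - [[0, 0, 0, 0, 0, -0.2, 0], [0, 0, 0, 0.4, 0.064, -0.25, 0], [0, 0, 0, 0.4, 0.064, -0.25, 0], [0, 0, 0, 0.4, 0.064, -0.12, 0], [0, 0, 0, 0.4, 0.064, -0.04, 0], [0, 0, 0, 0.4, 0.064, 0, 0], [0, 0, 0, 0.4, 0.064, 0, 0], [0, 0, 0, 0.4, 0.064, 0, 0]]

```text
clock: 9.17
tool_pos: [0.5764, -0.1586, 0.1766]
orientation: [180.0, -0.0, -170.6]
force: [2.0, -1.0, -7.5]
opening: 0.0241
```

Solid at +12. Now across to -4 (a shift of -16 mm).

>>> arm_command:
  targets:
    - [[0, 0, 0, 0, 0, -0.25, 0], [0, 0, 0, -0.8, -0.128, -0.3, 0], [0, 0, 0, -1.6, -0.256, -0.25, 0], [0, 0, 0, -1.6, -0.256, -0.25, 0], [0, 0, 0, -1.6, -0.256, -0.12, 0], [0, 0, 0, -1.6, -0.256, -0.03, 0], [0, 0, 0, -1.6, -0.256, 0, 0], [0, 0, 0, -1.6, -0.256, 0, 0]]

```text
clock: 9.83
tool_pos: [0.5607, -0.1612, 0.1771]
orientation: [-180.0, 0.0, -170.6]
force: [0.1, -0.2, -2.7]
opening: 0.0239
```

Free at -4, so I'm raising gently to confirm.

>>> arm_command:
  targets:
    - [[0, 0, 0, 0, 0, 0.05, 0], [0, 0, 0, 0, 0, 0.1, 0], [0, 0, 0, 0, 0, 0.1, 0], [0, 0, 0, 0, 0, 0.1, 0]]

```text
clock: 10.17
tool_pos: [0.5605, -0.1611, 0.1778]
orientation: [180.0, -0.0, -170.6]
force: [0.1, -0.3, -2.7]
opening: 0.0241
```

>>> arm_command:
  targets:
    - [[0, 0, 0, 0, 0, 0.15, 0], [0, 0, 0, 0, 0, 0.3, 0], [0, 0, 0, 0, 0, 0.45, 0], [0, 0, 0, 0, 0, 0.6, 0], [0, 0, 0, 0, 0, 0.75, 0], [0, 0, 0, 0, 0, 0.75, 0], [0, 0, 0, 0, 0, 0.75, 0]]

```text
clock: 10.75
tool_pos: [0.5603, -0.1612, 0.1855]
orientation: [-180.0, -0.0, -170.6]
force: [-0.7, -0.6, -1.7]
opening: 0.0239
```

```bash
python3 st.py
```

```text
panel xy -4.26 -0.03 foot z 33.93 F [-1.   0.2 -1.9] [-1.3  0.1 -1.4] M [-0.23  0.75  0.01] ori [-1.8000e+02 -2.0000e-02 -1.7056e+02] 10.85
```

The y moment suggests the rod rubs the hole's +x side, so I'm easing 1 mm toward -x.

>>> arm_command:
  targets:
    - [[0, 0, 0, -0.05, -0.008, 0, 0], [0, 0, 0, -0.1, -0.016, 0, 0], [0, 0, 0, -0.1, -0.016, 0, 0]]

```text
clock: 11.1
tool_pos: [0.5598, -0.1613, 0.1855]
orientation: [-180.0, 0.1, -170.6]
force: [0.4, -1.0, -2.2]
opening: 0.024
```

```bash
python3 st.py
```

```text
panel xy -4.81 -0.0 foot z 33.95 F [-0.5  0.4 -2.6] [-0.2  0.8 -3.2] M [-0.09 -0.04  0.04] ori [-1.8000e+02  3.0000e-02 -1.7056e+02] 11.2
```

That cleared it. I'm moving another 1 mm to centre, then up to the pull.

>>> arm_command:
  targets:
    - [[0, 0, 0, -0.1, -0.016, 0, 0], [0, 0, 0, -0.1, -0.016, 0, 0], [0, 0, 0, -0.1, -0.016, 0.05, 0], [0, 0, 0, -0.1, -0.016, 0.1, 0], [0, 0, 0, -0.1, -0.016, 0.14, 0], [0, 0, 0, -0.1, -0.016, 0.14, 0]]

```text
clock: 11.7
tool_pos: [0.5584, -0.1615, 0.1866]
orientation: [180.0, -0.0, -170.6]
force: [0.2, -0.3, -4.4]
opening: 0.0238
```

```bash
python3 st.py
```

```text
panel xy -6.12 0.04 foot z 35.06 F [ 0.5 -0.8 -4.1] [ 0.7 -0.4 -4.7] M [-0.26 -0.33 -0.  ] ori [ 1.8000e+02 -1.0000e-02 -1.7056e+02] 11.8
```

Touching the pull at foot height ≈35.0. I'm pushing slowly.

>>> arm_command:
  targets:
    - [[0, 0, 0, 0, 0, 0.04, 0], [0, 0, 0, 0, 0, 0.08, 0], [0, 0, 0, 0, 0, 0.12, 0], [0, 0, 0, 0, 0, 0.16, 0], [0, 0, 0, 0, 0, 0.2, 0], [0, 0, 0, 0, 0, 0.24, 0], [0, 0, 0, 0, 0, 0.28, 0], [0, 0, 0, 0, 0, 0.32, 0]]

```text
clock: 12.47
tool_pos: [0.5578, -0.1613, 0.1894]
orientation: [180.0, -0.1, -170.6]
force: [1.2, -0.0, -14.5]
opening: 0.0235
```

```bash
python3 st.py
```

```text
panel xy -6.68 0.22 foot z 38.1 F [  0.1  -0.4 -14.3] [ -0.1  -0.7 -14.3] M [-0.14 -0.02  0.02] ori [ 1.7997e+02 -7.0000e-02 -1.7057e+02] 12.5667
```

Steady at 12 N push. Continuing.

>>> arm_command:
  targets:
    - [[0, 0, 0, 0, 0, 0.05, 0], [0, 0, 0, 0, 0, 0.1, 0], [0, 0, 0, 0, 0, 0.15, 0], [0, 0, 0, 0, 0, 0.2, 0], [0, 0, 0, 0, 0, 0.25, 0], [0, 0, 0, 0, 0, 0.3, 0], [0, 0, 0, 0, 0, 0.35, 0], [0, 0, 0, 0, 0, 0.4, 0]]

```text
clock: 13.23
tool_pos: [0.5584, -0.1615, 0.194]
orientation: [180.0, -0.0, -170.6]
force: [-0.3, 0.2, -13.8]
opening: 0.0239
```

```bash
python3 st.py; python3 -c "
from h import *
im=cv2.imread('/tmp/x.png')[100:220,200:330]; cv2.imwrite('pics/up.png',cv2.resize(im,None,fx=5,fy=5,interpolation=2))"
```

```text
panel xy -6.14 0.01 foot z 42.58 F [ -0.8   0.3 -14.2] [ -1.1  -0.5 -13. ] M [-0.03  0.35 -0.02] ori [-180.     -0.   -170.56] 13.3333
```

View pics/up.png

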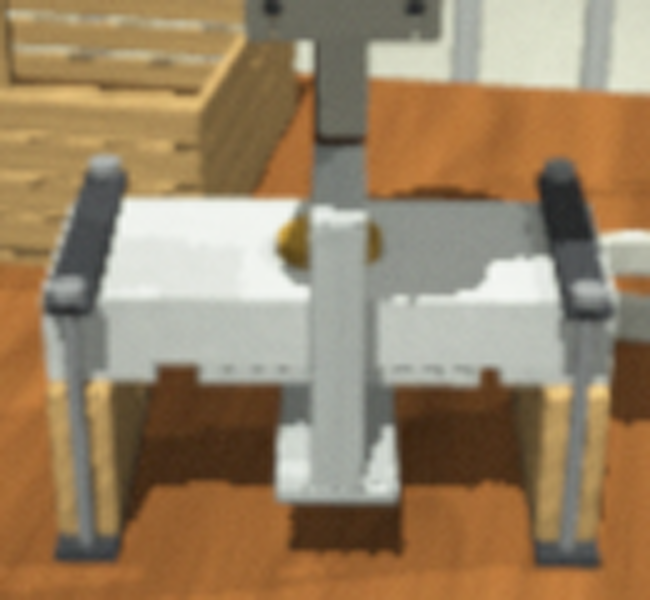

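The pull is rising beside the spine, about 7 mm proud. Continuing.

>>> arm_command:
  targets:
    - [[0, 0, 0, 0, 0, 0.06, 0], [0, 0, 0, 0, 0, 0.12, 0], [0, 0, 0, 0, 0, 0.18, 0], [0, 0, 0, 0, 0, 0.24, 0], [0, 0, 0, 0, 0, 0.3, 0], [0, 0, 0, 0, 0, 0.36, 0], [0, 0, 0, 0, 0, 0.42, 0], [0, 0, 0, 0, 0, 0.48, 0]]

```text
clock: 14.0
tool_pos: [0.5585, -0.1615, 0.1989]
orientation: [-180.0, 0.0, -170.6]
force: [-1.1, -0.0, -14.0]
opening: 0.0239
```

```bash
python3 st.py
```

```text
panel xy -6.05 -0.01 foot z 47.45 F [ -0.5   0.5 -13.5] [ -0.2   0.6 -13.1] M [-0.02  0.25  0.03] ori [-1.8000e+02  1.0000e-02 -1.7056e+02] 14.1
```

>>> arm_command:
  targets:
    - [[0, 0, 0, 0, 0, 0.06, 0], [0, 0, 0, 0, 0, 0.12, 0], [0, 0, 0, 0, 0, 0.18, 0], [0, 0, 0, 0, 0, 0.24, 0], [0, 0, 0, 0, 0, 0.27, 0], [0, 0, 0, 0, 0, 0.27, 0]]

```text
clock: 14.6
tool_pos: [0.5585, -0.1615, 0.2016]
orientation: [-180.0, 0.0, -170.6]
force: [-0.4, 1.4, -14.1]
opening: 0.0238
```

```bash
python3 st.py
python3 - <<'E'
from h import *
im=cv2.imread('/tmp/x.png'); hsv=cv2.cvtColor(im,cv2.COLOR_BGR2HSV)
H,S,V=[a.astype(int) for a in cv2.split(hsv)]
m=np.zeros(H.shape,bool); m[125:172,240:290]=1
m&=(H>15)&(H<32)&(S>110)&(V>50)
ys,xs=np.where(m); print("pull px cols",xs.min(),xs.max(),"rows",ys.min(),ys.max())
for c in range(xs.min(),xs.max()+1):
    y=ys[xs==c]
    if len(y): print(c,y.min(),y.max(),end="; ")
print()
a=np.radians(9.25);X=np.array([np.cos(a),np.sin(a),0]);Y=np.array([-np.sin(a),np.cos(a),0])
for h in (.129,.139,.144,.149):
    t=np.linspace(0,2*np.pi,200)[:,None]; P=np.array([.5645,-.1605,h])+.025*(np.cos(t)*X+np.sin(t)*Y)
    q=proj("side",P); print(h,q.min(0).round(1),q.max(0).round(1),{c:float(q[np.abs(q[:,0]-c)<.9][:,1].min().round(1)) for c in (254,257,273,275)})
E
```

```text
panel xy -6.06 0.0 foot z 50.07 F [ -0.2   0.5 -14.1] [  0.4  -0.6 -13.9] M [-0.01  0.17  0.  ] ori [-1.8000e+02  1.0000e-02 -1.7056e+02] 14.7
pull px cols 240 286 rows 125 152
240 125 138; 241 125 138; 242 125 137; 243 125 138; 244 125 138; 245 125 138; 246 125 138; 247 125 138; 248 125 138; 249 125 138; 250 125 137; 251 125 136; 252 125 134; 253 125 131; 254 125 130; 255 125 127; 256 125 150; 257 142 151; 258 139 152; 259 141 152; 260 139 152; 274 142 151; 275 144 150; 280 139 139; 281 139 139; 286 139 139; 
0.129 [254.4 144.9] [275.4 153.9] {254: 148.1, 257: 146.1, 273: 146.2, 275: 147.3}
0.139 [254.3 141.1] [275.4 150. ] {254: 144.1, 257: 142.3, 273: 142.3, 275: 143.4}
0.144 [254.3 139.2] [275.5 148. ] {254: 142.2, 257: 140.4, 273: 140.4, 275: 141.5}
0.149 [254.3 137.3] [275.5 146. ] {254: 140.2, 257: 138.4, 273: 138.5, 275: 139.6}
```

Now I'm lowering the tool out of the hole to foot height ≈20.

>>> arm_command:
  targets:
    - [[0, 0, 0, 0, 0, -0.2, 0], [0, 0, 0, 0, 0, -0.6, 0], [0, 0, 0, 0, 0, -1.1, 0], [0, 0, 0, 0, 0, -1.6, 0], [0, 0, 0, 0, 0, -2.1, 0], [0, 0, 0, 0, 0, -2.6, 0], [0, 0, 0, 0, 0, -3.05, 0], [0, 0, 0, 0, 0, -3.05, 0]]

```text
clock: 15.37
tool_pos: [0.558, -0.1614, 0.1697]
orientation: [180.0, -0.1, -170.6]
force: [0.3, -0.0, -2.3]
opening: 0.024
```

```bash
python3 st.py;  python3 -c "
from h import *
im=cv2.imread('/tmp/x.png')[100:220,200:330]; cv2.imwrite('pics/dn.png',cv2.resize(im,None,fx=5,fy=5,interpolation=2))"
```

```text
panel xy -6.24 0.02 foot z 19.0 F [-0.4 -1.  -2.6] [ 0.6 -1.  -2.4] M [-0.15 -0.02 -0.02] ori [-1.7999e+02 -3.0000e-02 -1.7055e+02] 15.4667
```

View pics/dn.png

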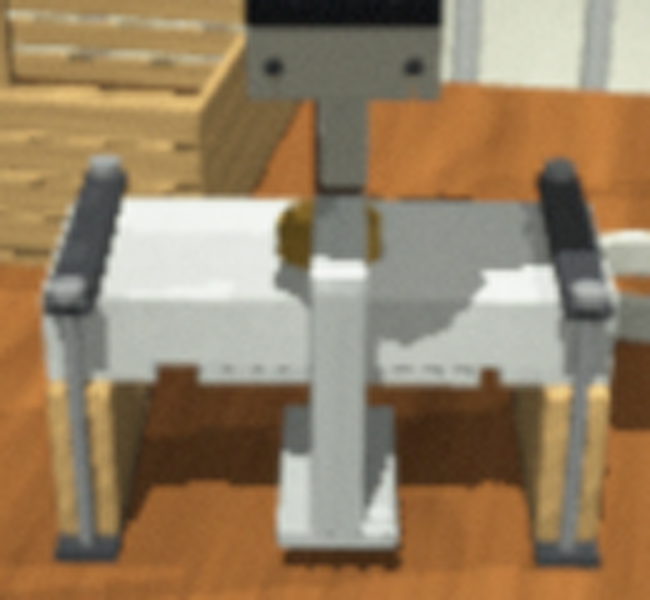

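The pull stands proud and the rod is clear. I'm drawing the tool out along +y.

>>> arm_command:
  targets:
    - [[0, 0, 0, 0, 0, 0.08, 0], [0, 0, 0, -0.25, 1.5, 0.1, 0], [0, 0, 0, -0.65, 4, 0.1, 0], [0, 0, 0, -1.1, 6.7, 0.1, 0], [0, 0, 0, -1.55, 9.5, 0.1, 0], [0, 0, 0, -2, 12.3, 0.1, 0], [0, 0, 0, -2.4, 14.9, 0.1, 0], [0, 0, 0, -2.65, 16.3, 0.1, 0]]

```text
clock: 16.13
tool_pos: [0.5319, 0.0038, 0.1726]
orientation: [180.0, 0.1, -170.5]
force: [0.2, 0.8, -2.4]
opening: 0.0244
```

>>> arm_command:
  targets:
    - [[0, 0, 0, 0, 2, 2, 0], [0, 0, 0, -2, 4, 4, 0], [0, 0, 0, -4.5, 6, 5, 0], [0, 0, 0, -7, 6, 5, 0], [0, 0, 0, -7, 6, 5, 0]]

```text
clock: 16.55
tool_pos: [0.4588, 0.0621, 0.2233]
orientation: [179.9, 0.1, -170.5]
force: [-0.9, -2.3, -2.1]
opening: 0.024
```

```bash
python3 st.py
python3 - <<'E'
from h import *
t=ctrl.snapshot("top"); s=cv2.imread('/tmp/x.png')
cv2.imwrite("pics/t4.png",t); cv2.imwrite("pics/s4.png",s)
o=np.zeros((600,800,3),np.uint8)
a=cv2.resize(s[120:200,215:325],None,fx=5,fy=5,interpolation=2); o[:400,:550]=a
b=cv2.resize(t[140:220,330:430],None,fx=2.4,fy=2.4,interpolation=2); o[:192,555:795]=b
c=cv2.resize(s,None,fx=.5,fy=.5); o[405:597,:256]=c; o[405:597,260:516]=cv2.resize(t,None,fx=.5,fy=.5)
cv2.imwrite("pics/chk.png",o)
# triangulate rim: top-view ellipse of brass
hsv=cv2.cvtColor(t,cv2.COLOR_BGR2HSV);H,S,V=[a.astype(int) for a in cv2.split(hsv)]
m=np.zeros(H.shape,bool); m[150:210,345:410]=1
br=big(m&(H>15)&(H<32)&(S>110)&(V>50)); e=cv2.fitEllipse(br); print("top ell",e)
E
```

```text
panel xy -66.26 236.25 foot z 71.62 F [ 0.8 -1.  -2.5] [ 0.  -0.9 -2.5] M [-0.1  -0.15 -0.03] ori [ 1.7995e+02  1.3000e-01 -1.7047e+02] 16.65
top ell ((377.0906982421875, 174.1999969482422), (22.61527442932129, 28.35550880432129), 128.76748657226562)
```

View pics/chk.png

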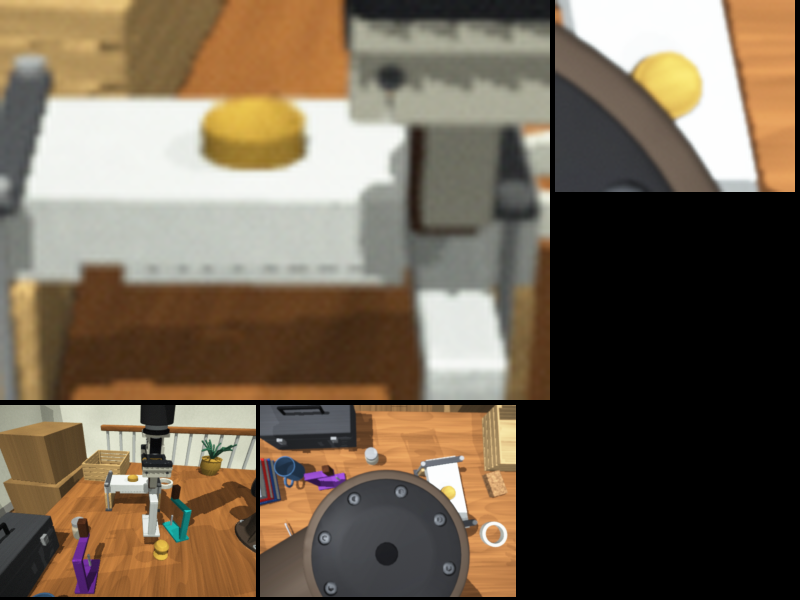

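The side view is clear: the pull stands level with its rim top at about row 139.0, where 15 mm predicts 139.2. A quick sub-pixel check before placing.

Run:
```python
from h import *
s=cv2.imread("pics/s4.png").astype(int); s0=cv2.imread("pics/side0.png").astype(int)
for n,i in(("now",s),("start",s0)):
    # saturation-like: red minus blue
    d=i[:,:,2]-i[:,:,0]
    for c in (261,265,269): print(n,c,d[134:160,c].tolist())
a=np.radians(9.25)
for h in(.129,.143,.144,.145):
    t=np.linspace(0,2*np.pi,400); P=np.c_[.5645+.025*np.cos(t),-.1605+.025*np.sin(t),0*t+h]; q=proj("side",P); print(h,q[:,1].min().round(2),q[:,1].max().round(2))
```

```text
now 261 [118, 121, 120, 121, 119, 120, 140, 151, 153, 155, 153, 149, 149, 141, 120, 107, 105, 105, 104, 70, 12, 2, 1, 1, 1, 3]
now 265 [120, 118, 116, 117, 119, 137, 152, 154, 153, 151, 150, 149, 147, 144, 127, 110, 110, 109, 109, 84, 15, 3, 2, 1, 1, 1]
now 269 [119, 119, 120, 119, 114, 120, 139, 149, 148, 150, 148, 145, 142, 134, 119, 107, 104, 105, 106, 77, 13, 2, 1, 1, 1, 2]
start 261 [105, 104, 103, 103, 99, 69, 18, 2, 2, 2, 5, 48, 126, 150, 151, 149, 149, 146, 135, 88, 17, 2, 1, 2, 2, 2]
start 265 [104, 101, 102, 100, 96, 71, 17, 3, 2, 3, 13, 80, 145, 152, 149, 148, 147, 144, 141, 113, 22, 2, 2, 2, 2, 1]
start 269 [102, 104, 103, 102, 97, 67, 17, 3, 1, 1, 4, 47, 123, 143, 146, 145, 145, 141, 135, 97, 19, 3, 2, 1, 2, 2]
0.129 144.89 153.91
0.143 139.58 148.41
0.144 139.19 148.01
0.145 138.81 147.61
```

Edge shifts give about 13–15.6 mm and the tool travel gives 15.0 mm, and the rim looks level. Now I'll place the tool at about (0.525, 0.08).

>>> arm_command:
  targets:
    - [[0, 0, 0, 3.3, 0.9, 0, 0], [0, 0, 0, 6.6, 1.8, 0, 0], [0, 0, 0, 6.6, 1.8, -2, 0], [0, 0, 0, 6.6, 1.8, -4, 0], [0, 0, 0, 6.6, 1.8, -5.5, 0], [0, 0, 0, 6.6, 1.8, -6.5, 0], [0, 0, 0, 6.6, 1.8, -6.9, 0], [0, 0, 0, 6.6, 1.8, -6.9, 0]]

```text
clock: 17.37
tool_pos: [0.5285, 0.0791, 0.1526]
orientation: [-180.0, -0.0, -170.6]
force: [-0.3, -0.3, -0.8]
opening: 0.0235
```

```bash
python3 st.py
```

```text
panel xy 3.15 242.62 foot z 1.84 F [-0.2 -0.7 -2. ] [ 0.6 -0.  -2.9] M [-0.14 -0.   -0.  ] ori [ 1.8000e+02  5.0000e-02 -1.7057e+02] 17.4667
```

>>> arm_command:
  targets:
    - [[0, 0, 0, 0, 0, -0.05, 0], [0, 0, 0, 0, 0, -0.1, 0], [0, 0, 0, 0, 0, -0.15, 0], [0, 0, 0, 0, 0, -0.18, 0], [0, 0, 0, 0, 0, -0.18, 0], [0, 0, 0, 0, 0, -0.18, 0]]

```text
clock: 17.97
tool_pos: [0.5282, 0.0797, 0.1516]
orientation: [180.0, 0.0, -170.5]
force: [-0.4, 0.5, 0.1]
opening: 0.0238
```

```bash
python3 st.py
```

```text
panel xy 2.75 242.87 foot z 0.05 F [-1.   0.1  0.4] [-0.7  0.4  1.3] M [ 0.08  0.34 -0.04] ori [ 1.7999e+02  4.0000e-02 -1.7055e+02] 18.0667
```

The foot is on the table. I'm opening, then rising.

>>> arm_command:
  targets:
    - [[0, 0, 0, 0, 0, 0, 0.4], [0, 0, 0, 0, 0, 0, 0.6], [0, 0, 0, 0, 0, 0, 0.8], [0, 0, 0, 0, 0, 0, 0.8], [0, 0, 0, 0, 0, 0, 0.8], [0, 0, 0, 0, 0, 0, 0.8], [0, 0, 0, 0, 0, 0, 0.8], [0, 0, 0, 0, 0, 0, 0.8]]

```text
clock: 18.73
tool_pos: [0.528, 0.0795, 0.1512]
orientation: [180.0, -0.0, -170.6]
force: [0.1, -1.0, 0.6]
opening: 0.0681
```

>>> arm_command:
  targets:
    - [[0, 0, 0, 0, 0, 1.5, 0.8], [0, 0, 0, 0, 0, 4, 0.8], [0, 0, 0, 0, 0, 7, 0.8], [0, 0, 0, 0, 0, 11, 0.8], [0, 0, 0, 0, 0, 15, 0.8], [0, 0, 0, -4, 0, 15, 0.8], [0, 0, 0, -8, 0, 15, 0.8], [0, 0, 0, -12, 0, 15, 0.8]]

```text
clock: 19.4
tool_pos: [0.407, 0.0794, 0.3011]
orientation: [180.0, 0.0, -170.6]
force: [-1.5, 1.6, 1.4]
opening: 0.0699
```

```bash
python3 st.py; cp /tmp/x.png pics/fin.png
```

```text
panel xy -121.67 261.66 foot z 150.33 F [-7.4 -3.5 -4.9] [ 1.4 -0.6  0.9] M [ 0.06 -0.23 -0.04] ori [ 1.7986e+02  1.3000e-01 -1.7049e+02] 19.5
```

View pics/fin.png

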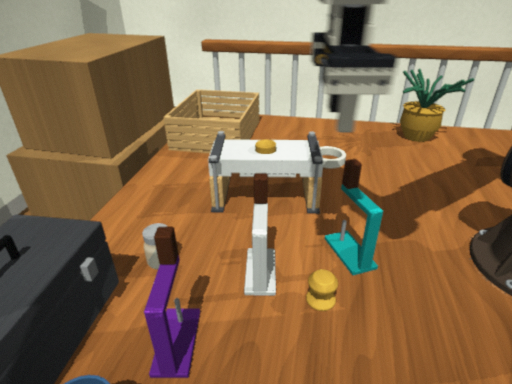

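The steel tool stands upright at (261,250), clear of the panel. The pull is proud at (265,146), and the jar (155,245) and knob (322,290) haven't moved. Handing in.

```bash
python3 -c "
from plant import ctrl
print(ctrl.close_job())"
```

```text
the job is handed in; nothing more can be done
None
```

The pull now stands about 15 mm proud and looks level in its bore. The steel tool is upright on the table, clear of the panel, and I handed the job in at about 19.5 s.

- **Finding the hole:** I felt for it at 0, +4, +8 and +12 mm along the panel, with contact force of about 8 N at most. At −4 mm the rod went in, and I centred it near −6 mm.
- **Pushing the pull:** It took a steady push of about 12 N. The rod rubbed the side of the hole lightly once, so I eased the tool over about 2 mm.
- **Height check:** The tool travelled 15.0 mm after touching the pull. The camera edge checks disagreed slightly: 15.6 mm from the back rim and about 13 mm from the front, both with blurred edges.
- **Final picture:** The jar and spare knob look unmoved, and the gripper is well clear of everything. The fingers only ever closed on the tool's handle, not the pull.

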